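# Clear the reader's deck and load the orange sample cassette

## Robot

A 6-joint arm with a two-finger parallel gripper is mounted at the origin on the work surface. World frame = base frame: x ahead of the robot, y to its left, z up, the work surface at z = 0. Lengths are in mm, angles in rad, forces in N, time in s.
With the tool pointing down it reaches from about 425 to 950 mm from the base axis. Payload 14.7 kg.
Tool frame: the origin (TCP) lies at the very end of the fingers, on their centre line; the grasp point (between the pads) lies 19 mm behind it; z points along the fingers, y is the line along which they close (so a half turn about z gives the same grasp; the last joint's range is limited). The gripper opens to 85 mm and grips with 20 to 120 N. Pads are 22 mm wide; open, the fingers measure 114 mm over their backs; the gripper's body (76 mm by 85 mm) begins 54 mm behind the grasp point. The pads swing forward as they close: fully open they stand 13 mm farther back than shut.
Start: joints at [-1.149, 0.48, 1.596, -0, 1.065, -0.047], TCP at [293.695, -579.858, 231.297] pointing down, gripper open.
Joint ranges: [-2.75, 2.75], [-0.82, 2.05], [0.23, 2.67], [-1.56, 4.7], [0.09, 2.69], [-2.92, 2.92]. Speed limits (rad/s): [1.89, 1.89, 2.39, 3.01, 3.01, 3.01].

## Interface

Orientations are given as a unit quaternion [w, x, y, z].
In Python, from station import * gives the robot as it stands.
- The arm moves only by the tool play_rows, never from a script. Its argument "targets" is a list of rows, each a list of 7 numbers: the shift along the tool's x, y, z in mm, then the turn, a rotation vector about the tool's x, y, z in rad, then the closure in counts, from 0 (fully open) to 255 (shut). In form: [[x, y, z, rx, ry, rz, grip], ...]. A call has 1 to 12 rows; each row is the pose to reach, as a shift and turn from the pose commanded when the call began, along the tool's axes at that moment; what a row does not reach only later rows make up. A row lasts 1/8 s, in which the tool goes at most 62.5 mm and 10.7 degrees, less where a joint would pass 70% of its speed; a pose out of reach is approached as far as the arm can. A call with a gripper value outside its range is refused whole. The fingers move at their own pace and stop on an object; "squeeze" is the grip in N (left out, the last holds). Time passes only in rows, so rows that repeat a pose let the fingers close. It gives the time, the measured TCP pose, the force, the opening and the grip force at its end, in the units of the state.
- observe(): the state, without advancing time (a new reading comes with each control period).
- get_image(name): name is "scene" or "top" or "wrist"; returns the picture (420x560x3 uint8, red, green, blue); there is no depth.
- calibration(name): a dict with "fx", "fy", "cx", "cy" (pixels), "R" (3x3) and "t" (3): a world point X has camera coordinates R X + t; the wrist camera has in their place "hand_eye" (4x4, takes a point from camera to tool coordinates, whose origin is the TCP and whose axes are the flange's). Camera axes: x right, y down, z forward; pixel columns grow to the right and rows downward; lengths in mm; the calibration is good to about 2 mm. A picture is of the moment at which its call begins: read the wrist's pose just before it. calibration takes no time and is no camera call.
- job_done(): hands the job in; it is judged then, once.
The state is a dict: "clock": time; "joints": joint angles; "joint_velocities": joint speeds; "effort": joint torques, N m; "tcp_pos": TCP position; "tool_rot": TCP orientation; "contact_force": force on the tool from outside, world axes, zero at the start; "moment": the same for the moment, N m; "gripper_width": finger opening in mm; "grip_force": force on a finger pad.
Only numpy, scipy, OpenCV 4.12 (cv2) and the standard library are available. Lean on these libraries where they do the work, as an engineer would, in place of code of your own. Each camera call takes 0.05 s, during which the arm holds its last target. There are 200 camera calls.

## Task

First take the amber sample bottle off the cassette reader's deck, where it blocks the sliding cover, and stand it upright in the red drip tray; then slide the reader's cover fully open. Next take the orange cassette out of its rack, lay it down flat on the bench with its window face up and let go, take it again by its long sides, set it flat, window up, between the stops of the reader's nest, and finally slide the cover fully shut. Do not tip the amber bottle over, and leave the blue cassette, green bottle and jar where they are.

Things in the scene. Friction and masses are not known exactly. Their poses are not given: they have to be found in the camera images.
- amber_bottle: Capped amber glass sample bottle with a pale label and black cap, 54 mm in diameter, 95 mm tall, about 0.25 kg; straight sides from the base up to about 60 mm. Starts upright on the reader's deck (45 mm above the bench), in the way of the cover. Origin: centre of its underside; z up.
- tray: Fixed red drip tray, 120 (x) x 170 (y) mm, 18 mm high, walls 4 mm, inner floor 4 mm above the bench. Origin: centre of its underside. The green bottle stands in its -y half; the +y half (centred 40 mm along +y from the origin) is free for the amber bottle.
- green_bottle: Capped green bottle of the same size standing in the -y half of the tray. Bystander: leave it. Origin: centre of its underside.
- nest (a point): Centre of the reader's nest, on the deck surface 45 mm above the bench; its axes are the reader's (z up, y along the cover's travel). The reader is a fixed low white instrument: deck 170 (x) x 270 (y) mm reaching from 60 mm on the -y side of this point to 210 mm on its +y side, then a 125 mm high grey head 90 mm long. The nest is 126 mm (x) x 66 mm (y) between black stops 10 mm high; the middle 80 mm of its two long sides has no stops, leaving room for fingers.
- cover (a joint): Position of the reader's sliding see-through cover (two red edge strips, red fin on top), m: 0 fully shut over the nest, 0.125 fully open (moved along the nest's +y). It stays where it is left; sliding it takes about 2 N. It measures 158 (x) x 84 (y) mm, its top is 37 mm above the deck, and its underside 32 mm above the deck. Starts shut or up to 10 mm ajar.
- cover_handle (a point): Middle of the red upright fin on top of the cover, 55 mm above the deck: 50 mm long (reader's x), 12 mm thick (reader's y, pinch it this way), 33 mm high, its top 70 mm above the deck. Moves with the cover.
- orange_cassette: Orange sample cassette, a rigid block 120 (x) x 24 (y, thickness) x 60 (z) mm, 0.22 kg, standing on its long edge in one of the rack's two slots. Its +y face is the window face (white panel with three amber discs). Origin: centre of the edge it stands on, so z is up in the rack; lying flat with the window up, its +y axis points up.
- orange_cassette_center (a point): Centre of the orange cassette, 30 mm above its origin along its own z, same axes. It is 12 mm above the surface when the cassette lies flat.
- blue_cassette: Blue cassette of the same size in the other slot. Bystander: leave it.
- rack: Fixed rack, base plate 150 (x) x 170 (y) x 10 mm thick, origin at the centre of its underside. Two slots along x at y = -42 and +42 mm, 28 mm wide between aluminium cheeks whose tops are 32 mm above the bench; cassettes stand on the base plate, their tops 70 mm above the bench. The open bench between the rack and the reader, about 0.43 m ahead of the robot and 0.09 m to its right, is free for laying the cassette down.
- jar: Glass jar with white lid, 68 mm in diameter, 80 mm tall, on the bench to the right. Bystander.

How it is judged (in metres and radians):
On the way, in this order (a step that is already met when the one before it is completed fails the run):
1. the amber bottle stands upright and released in the red tray (x of amber_bottle in the frame of tray between -0.04 and 0.04 m and y of amber_bottle in the frame of tray between -0.065 and 0.065 m and height (world z) of amber_bottle below 0.012 m and angle between amber_bottle's own z axis and vertical below 0.1 rad and contact force between amber_bottle and the fingers below 0.1 N), for 0.2 s.
2. the cover is slid open (value of joint cover above 0.115 m), for 0.1 s.
3. the orange cassette lies flat on the bench, window up, released (angle between orange_cassette's own y axis and vertical below 0.12 rad and height (world z) of orange_cassette_center below 0.02 m and contact force between orange_cassette and the fingers below 0.1 N), for 0.2 s.
4. the orange cassette lies in the nest, window up, released (horizontal distance between orange_cassette_center and nest below 0.008 m and z of orange_cassette_center in the frame of nest below 0.017 m and angle between orange_cassette's own y axis and vertical below 0.1 rad and angle between the x axis of orange_cassette and the x axis of nest, either way round below 0.15 rad and contact force between orange_cassette and the fingers below 0.1 N), for 0.2 s.
At the end, for the whole second after the job is handed in: The cover is shut to within 8 mm; beneath it the orange cassette lies flat in the nest, window face up, centred within 8 mm and aligned within 0.15 rad either way round; the amber bottle stands upright on the tray's floor; both are at rest (value of joint cover below 0.008 m and horizontal distance between orange_cassette_center and nest below 0.008 m and z of orange_cassette_center in the frame of nest below 0.017 m and angle between orange_cassette's own y axis and vertical below 0.1 rad and angle between the x axis of orange_cassette and the x axis of nest, either way round below 0.15 rad and x of amber_bottle in the frame of tray between -0.04 and 0.04 m and y of amber_bottle in the frame of tray between -0.065 and 0.065 m and height (world z) of amber_bottle below 0.012 m and angle between amber_bottle's own z axis and vertical below 0.1 rad and linear speed of each of amber_bottle, orange_cassette below 0.02 m/s); the robot touches nothing.
It fails at once if the amber bottle is tipped over (more than 1 rad) (angle between amber_bottle's own z axis and vertical above 1 rad).
It fails at once if the blue cassette, green bottle or jar is moved by more than 30 mm (distance of any of blue_cassette, green_bottle, jar from where it was at the start of the episode above 0.03 m).
It also fails if it takes over 72 s, if anything falls off the work surface, if the arm or the gripper's body presses on something with over 40 N, if the wrist force passes 120 N, or if a joint passes its speed limit or range.

## Working session

There is one attempt and no reset: what is moved stays moved. The work goes in short steps, Python scripts to look and compute and a tool call to move; the robot and the scene stay as the last step left them, time stands still between calls to the robot, and variables do not carry over. Pictures are saved under pics/ and viewed, at most 12 in all, crops included, and the job is handed in when it is done.

Besides the shell and the picture viewer there is one more tool, called after "Request:" as a command line: name --pt "numbers of a row" for each row, then --argument value for the rest. play_rows: Moves the arm, as the interface text tells. Its arguments: {"type":"object","properties":{"targets":{"type":"array"},"squeeze":{"type":"number"}},"required":["targets"]}

```bash
mkdir -p pics; ls; python3 - <<'E'
from station import *
import cv2
s=observe();print(s)
for n in("scene","top"):
    im=get_image(n);cv2.imwrite(f"pics/{n}0.png",im[...,::-1]);c=calibration(n);print(n,c)
print(calibration("wrist"))
E
```

```text
pics
{'clock': 0.0, 'joints': array([-1.14857172e+00,  4.80820039e-01,  1.59687483e+00, -3.98840464e-06,
        1.06513065e+00, -4.66049331e-02]), 'joint_velocities': array([-1.13972356e-03,  2.19736636e-04,  9.83664801e-04,  1.99204662e-03,
       -2.72633453e-05, -2.74898590e-05]), 'effort': array([ 9.79317338e-04, -9.50643754e+01, -4.30179262e+01, -2.16569279e-04,
        1.22493962e-02, -1.44260230e-06]), 'tcp_pos': array([ 293.53797798, -579.46810039,  230.67970291]), 'tool_rot': array([-6.05270166e-04,  9.72650032e-01,  2.32274700e-01, -1.16806620e-04]), 'contact_force': array([-0.85815575, -0.69372513,  0.36039285]), 'moment': array([0.03118989, 0.00286099, 0.01567296]), 'grip_force': 0.0, 'gripper_width': 85.24905989128168}
scene {'fx': 478.9428442079162, 'fy': 478.9428442079162, 'cx': 278.80642873427496, 'cy': 210.29717585445684, 'R': array([[ 0.83672875,  0.54761198, -0.00247112],
       [ 0.39059979, -0.59997113, -0.69818798],
       [-0.3838187 ,  0.58322874, -0.71591022]]), 't': array([-368.28609666, -186.46903331, 1364.94418485])}
top {'fx': 516.2726165674594, 'fy': 516.2726165674594, 'cx': 282.1102731428223, 'cy': 206.20295265458182, 'R': array([[ 0.02916941, -0.99957282, -0.00182046],
       [-0.99371182, -0.02880132, -0.10820027],
       [ 0.10810161,  0.00496515, -0.99412745]]), 't': array([ -83.55471035,  492.98239507, 1065.94773569])}
{'fx': 372.7956674779508, 'fy': 372.7956674779508, 'cx': 288.42301723694675, 'cy': 208.45328089207226, 'hand_eye': array([[-7.00483045e-04, -9.60107582e-01, -2.79630006e-01,
         6.96135880e+01],
       [ 9.99999316e-01, -9.34449505e-04,  7.03391929e-04,
         3.11468139e-01],
       [-9.36632045e-04, -2.79629322e-01,  9.60107580e-01,
        -1.42601291e+02],
       [ 0.00000000e+00,  0.00000000e+00,  0.00000000e+00,
         1.00000000e+00]])}
```

View pics/top0.png

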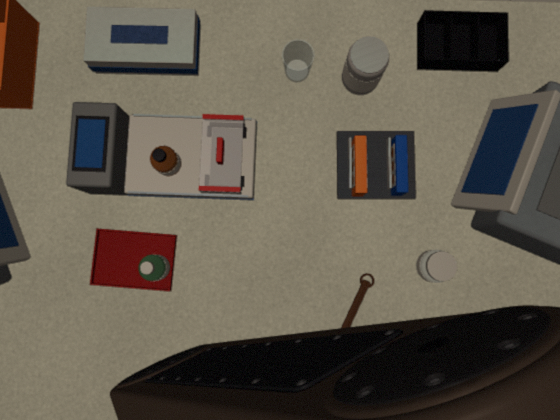

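View pics/scene0.png

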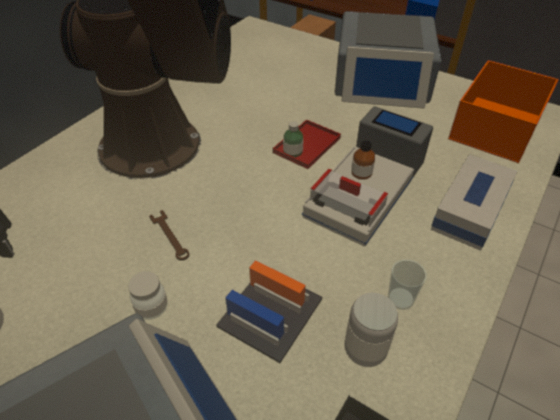

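The top view shows the amber bottle at (163,159), the cover fin at (220,150), the tray at (133,260), the orange cassette at (360,165) and the blue one at (398,165). I'll segment by colour and zoom in.

```bash
cat > h.py <<'E'
import numpy as np, cv2
from scipy.spatial.transform import Rotation as Ro
from station import *
def ray2z(n,uv,z,pose=None):
    c=calibration(n); uv=np.atleast_2d(uv).astype(float)
    d=np.c_[(uv[:,0]-c['cx'])/c['fx'],(uv[:,1]-c['cy'])/c['fy'],np.ones(len(uv))]
    if n=='wrist':
        p,q=pose; R=Ro.from_quat(np.r_[q[1:],q[0]]).as_matrix(); H=c['hand_eye']
        o=R@H[:3,3]+p; w=d@(R@H[:3,:3]).T
    else:
        o=-c['R'].T@c['t']; w=d@c['R']
    return o+w*((z-o[2])/w[:,2:])
def proj(n,X,pose=None):
    c=calibration(n);X=np.atleast_2d(X)
    if n=='wrist':
        p,q=pose; R=Ro.from_quat(np.r_[q[1:],q[0]]).as_matrix(); H=c['hand_eye']
        Y=((X-p)@R-H[:3,3])@H[:3,:3]
    else: Y=X@c['R'].T+c['t']
    return np.c_[Y[:,0]/Y[:,2]*c['fx']+c['cx'],Y[:,1]/Y[:,2]*c['fy']+c['cy']]
def shift(dw):  # world displacement -> tool axes
    q=observe()['tool_rot'];return Ro.from_quat(np.r_[q[1:],q[0]]).as_matrix().T@np.array(dw,float)
E
python3 - <<'E'
from h import *
im=cv2.imread('pics/top0.png');hsv=cv2.cvtColor(im,cv2.COLOR_BGR2HSV)
cv2.imwrite('pics/crop0.png',cv2.resize(im[95:300,60:430],None,fx=2.15,fy=2.15,interpolation=cv2.INTER_CUBIC))
def blob(lo,hi,roi,z,nm):
    m=cv2.inRange(hsv,lo,hi);k=np.zeros_like(m);x0,y0,x1,y1=roi;k[y0:y1,x0:x1]=m[y0:y1,x0:x1]
    p=cv2.findNonZero(k)
    r=cv2.minAreaRect(p);b=cv2.boxPoints(r);w=ray2z('top',b,z)
    print(nm,len(p),np.round(r[0],1),'world',np.round(w[:,:2].mean(0),1),'sides',np.round(np.linalg.norm(np.diff(w[:3],axis=0),axis=1),1),np.round(w[:,:2],0).tolist())
blob((5,150,120),(20,255,255),(340,125,380,205),70,'orange')
blob((100,150,60),(130,255,255),(380,125,420,205),70,'blue')
R=((0,170,80),(6,255,255))
blob(*R,(200,110,250,125),82,'strip far');blob(*R,(196,183,250,196),82,'strip near');blob(*R,(210,130,232,170),115,'fin')
blob((0,150,50),(8,255,255),(80,225,185,295),18,'tray')
blob((0,0,0),(180,255,35),(148,143,178,166),140,'cap')
E
```

```text
orange 639 [360.5 164. ] world [ 582.5 -227.5] sides [ 22.7 116.5] [[640.0, -215.0], [641.0, -238.0], [525.0, -239.0], [524.0, -217.0]]
blue 675 [401. 163.] world [ 586.9 -310.4] sides [ 24.7 116.6] [[645.0, -298.0], [646.0, -323.0], [529.0, -323.0], [528.0, -298.0]]
strip far 156 [222.5 117. ] world [669.3  57.9] sides [79.9  8.4] [[672.0, 98.0], [675.0, 18.0], [666.0, 18.0], [664.0, 98.0]]
strip near 167 [219.5 188.6] world [521.2  57.8] sides [ 8.8 82.9] [[517.0, 99.0], [526.0, 99.0], [525.0, 16.0], [517.0, 16.0]]
fin 126 [219.5 149.5] world [594.3  56.8] sides [ 9.9 46.1] [[617.0, 63.0], [617.0, 53.0], [571.0, 51.0], [571.0, 61.0]]
tray 3606 [132.6 259.3] world [374.7 243.2] sides [117.8 173.5] [[320.0, 330.0], [438.0, 329.0], [429.0, 155.0], [312.0, 159.0]]
cap 135 [159. 155.] world [574.8 169. ] sides [23.  23.4] [[586.0, 181.0], [587.0, 158.0], [563.0, 157.0], [563.0, 180.0]]
```

View pics/crop0.png

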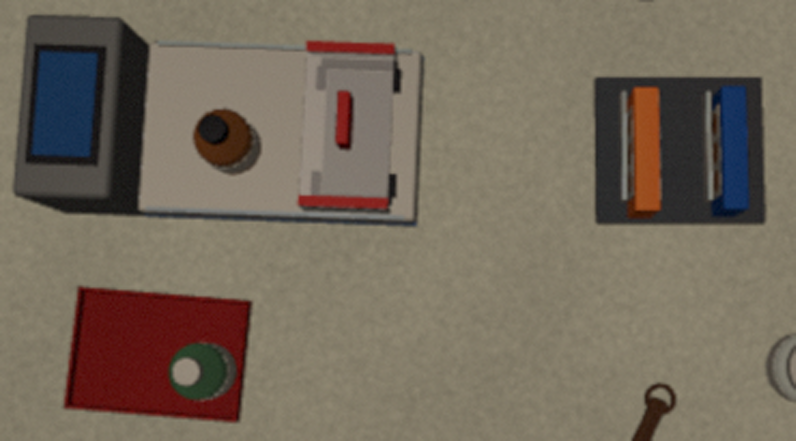

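The view confirms the layout: the orange cassette (crop 645,150) and the blue one (730,150) stand along world x. The tray's free half is on the left and the fin is at (344,118). I'll move above the bottle, then look closer.

Request:
play_rows --pt "589 -540 40 0 0 -1.1 0" --pt "589 -540 40 0 0 -1.1 0" --pt "589 -540 40 0 0 -1.1 0" --pt "589 -540 40 0 0 -1.1 0" --pt "589 -540 40 0 0 -1.1 0" --pt "589 -540 40 0 0 -1.1 0" --pt "589 -540 40 0 0 -1.1 0" --pt "589 -540 40 0 0 -1.1 0" --pt "589 -540 40 0 0 -1.1 0" --pt "589 -540 40 0 0 -1.1 0" --pt "589 -540 40 0 0 -1.1 0" --pt "589 -540 40 0 0 -1.1 0" --squeeze 40

```text
clock: 1.6
tcp_pos: [557.9, 123.3, 193.6]
tool_rot: [-0.0, 0.708, 0.706, -0.0]
contact_force: [1.2, -0.2, -0.4]
gripper_width: 85.3
grip_force: 0.0
```

```bash
python3 - <<'E'
from h import *
get_image('top')
s=observe();im=get_image('wrist');p=(s['tcp_pos'],s['tool_rot']);np.savez('w1.npz',p=p[0],q=p[1])
cv2.imwrite('pics/w1.png',im[...,::-1]);print(p,s['joints'])
print(proj('wrist',[[575,169,140],[575,169,45],[376,283,4]],p).round())
E
```

```text
(array([560.30956468, 129.4320456 , 193.39810739]), array([-1.16280981e-04,  7.07222008e-01,  7.06989800e-01,  1.56238611e-03])) [0.17301917 0.41679757 1.81351955 0.00251784 0.90885347 0.17180237]
[[318. 160.]
 [308. 141.]
 [ 56.  -9.]]
```

View pics/w1.png

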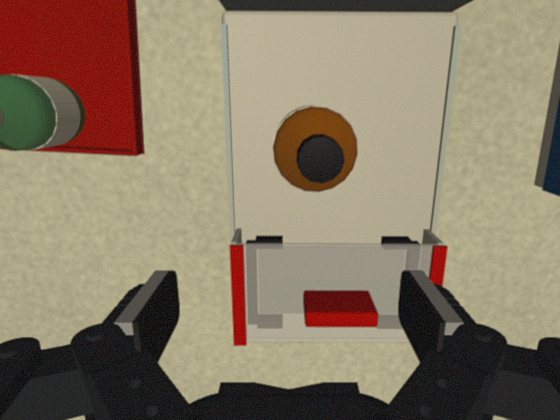

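The cap is at (320,159), as predicted, so the bottle stands at about (576,169). The deck's far corners are at (225,13) and (457,13).

```bash
python3 - <<'E'
from h import *
d=np.load('w1.npz');p=(d['p'],d['q'])
print(ray2z('wrist',[[320,159]],140,p).round(1),ray2z('wrist',[[225,13],[457,13],[233,225],[435,225]],45,p).round(1))
print('cover',ray2z('wrist',[[232,246],[446,246],[234,345]],82,p).round(1),'fin',ray2z('wrist',[[305,292],[371,292]],115,p).round(1))
print('tray corner',ray2z('wrist',[[143,154]],18,p).round(1))
# top view: deck -y edge corners & head edge
print('top deck',ray2z('top',[[60+421/2.15,95+53/2.15],[60+415/2.15,95+222/2.15]],45).round(1))
print(shift([576-p[0][0],169.5-p[0][1],0]))
E
```

```text
[[576.  169.6 140. ]] [[515.  258.5  45. ]
 [678.9 258.5  45. ]
 [513.9 100.8  45. ]
 [680.5 100.4  45. ]]
cover [[518.2  97.1  82. ]
 [674.8  96.7  82. ]
 [516.1  12.8  82. ]] fin [[570.2  77.7 115. ]
 [613.9  77.5 115. ]]
tray corner [[435.9 155.6  18. ]]
top deck [[676.   -8.2  45. ]
 [508.1  -8.2  45. ]]
[40.03626249 15.77100561  0.06163174]
```

Request:
play_rows --pt "40 16 0 0 0 0 0" --pt "40 16 0 0 0 0 0" --pt "40 16 40 0 0 0 0" --pt "40 16 80 0 0 0 0" --pt "40 16 105 0 0 0 0" --pt "40 16 121 0 0 0 0" --pt "40 16 121 0 0 0 0" --pt "40 16 121 0 0 0 255" --pt "40 16 121 0 0 0 255" --pt "40 16 121 0 0 0 255" --pt "40 16 121 0 0 0 255" --pt "40 16 121 0 0 0 255" --squeeze 40

```text
clock: 3.2
tcp_pos: [574.6, 161.3, 74.3]
tool_rot: [0.001, 0.708, 0.706, 0.001]
contact_force: [-1.3, -1.4, 8.7]
gripper_width: 52.8
grip_force: 40.3
```

Request:
play_rows --pt "0 0 -35 0 0 0 255" --pt "0 0 -70 0 0 0 255" --pt "25 -45 -70 0 0 0 255" --pt "52 -90 -70 0 0 0 255" --pt "80 -138 -70 0 0 0 255" --pt "100 -175 -70 0 0 0 255" --pt "114 -198 -70 0 0 0 255" --pt "114 -198 -70 0 0 0 255" --pt "114 -198 -40 0 0 0 255" --pt "114 -198 -10 0 0 0 255" --pt "114 -198 10 0 0 0 255" --pt "114 -198 10 0 0 0 255"

```text
clock: 4.7
tcp_pos: [375.9, 274.9, 62.1]
tool_rot: [-0.0, 0.708, 0.706, -0.001]
contact_force: [1.0, 0.2, -1.9]
gripper_width: 52.8
grip_force: 43.6
```

Request:
play_rows --pt "0 0 15 0 0 0 255" --pt "0 0 24 0 0 0 255" --pt "0 0 28 0 0 0 255" --pt "0 0 29 0 0 0 255" --pt "0 0 29 0 0 0 255" --pt "0 0 29 0 0 0 0" --pt "0 0 29 0 0 0 0" --pt "0 0 29 0 0 0 0" --pt "0 0 29 0 0 0 0" --pt "0 0 0 0 0 0 0" --pt "0 0 -50 0 0 0 0" --pt "0 0 -110 0 0 0 0"

```text
clock: 6.2
tcp_pos: [375.2, 275.1, 173.8]
tool_rot: [-0.0, 0.708, 0.706, -0.001]
contact_force: [1.0, 0.4, -0.1]
gripper_width: 85.4
grip_force: 0.0
```

```bash
python3 - <<'E'
from h import *
s=observe();print(s['tcp_pos'],s['contact_force'],s['gripper_width'],s['joints'])
im=get_image('top')[...,::-1];cv2.imwrite('pics/t2.png',im)
s=observe();print(s['tcp_pos']);w=get_image('wrist')[...,::-1];np.savez('w2.npz',p=s['tcp_pos'],q=s['tool_rot'])
v=np.zeros((420,800,3),np.uint8);v[:,:560]=w;v[:240,560:]=im[95:335,60:300];cv2.imwrite('pics/c2.png',v)
E
```

```text
[375.17364974 275.11351473 173.76327024] [ 0.97532898  0.39378681 -0.05860776] 85.42341653665596 [5.67548361e-01 3.03519239e-01 2.06724243e+00 3.33375061e-06
 7.72769014e-01 5.69549897e-01]
[377.9336568  276.9239289  180.76107109]
```

View pics/c2.png

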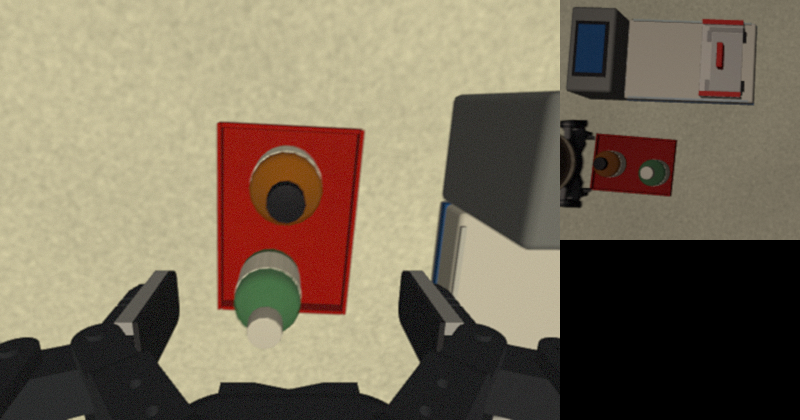

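The bottle stands upright in the tray's +y half, at (285,190) in the wrist view. Next I'll do a quick kinematics check to choose the yaw that keeps the later tilt within joint limits.

```bash
cat > k.py <<'E'
from h import *
def wrist(R,j1,s):  # j2+j3=s
    M=Ro.from_euler('z',j1)*Ro.from_euler('y',s); W=M.inv()*R*Ro.from_euler('z',-np.pi/2)
    return W.as_euler('ZYZ')
E
python3 - <<'E'
from k import *
for yaw in(0,np.pi):
  D=Ro.from_euler('z',yaw)*Ro.from_rotvec([np.pi,0,0])
  for th in(50,60,70):
    R=Ro.from_euler('x',th,degrees=True)*D
    for j1,s in((-.68,1.9),(-.68,2.2),(-.5,2.4)): print(round(yaw),th,j1,s,wrist(R,j1,s).round(2),R.apply([0,0,1]).round(2))
E
```

```text
0 50 -0.68 1.9 [0.66 1.82 0.86] [ 0.    0.77 -0.64]
0 50 -0.68 2.2 [0.64 1.58 0.68] [ 0.    0.77 -0.64]
0 50 -0.5 2.4 [0.76 1.34 0.65] [ 0.    0.77 -0.64]
0 60 -0.68 1.9 [0.8  1.93 0.91] [ 0.    0.87 -0.5 ]
0 60 -0.68 2.2 [0.75 1.72 0.69] [ 0.    0.87 -0.5 ]
0 60 -0.5 2.4 [0.87 1.48 0.64] [ 0.    0.87 -0.5 ]
0 70 -0.68 1.9 [0.96 2.04 0.97] [ 0.    0.94 -0.34]
0 70 -0.68 2.2 [0.86 1.85 0.71] [ 0.    0.94 -0.34]
0 70 -0.5 2.4 [0.97 1.62 0.64] [ 0.    0.94 -0.34]
3 50 -0.68 1.9 [ 0.66  1.82 -2.28] [ 0.    0.77 -0.64]
3 50 -0.68 2.2 [ 0.64  1.58 -2.46] [ 0.    0.77 -0.64]
3 50 -0.5 2.4 [ 0.76  1.34 -2.49] [ 0.    0.77 -0.64]
3 60 -0.68 1.9 [ 0.8   1.93 -2.24] [ 0.    0.87 -0.5 ]
3 60 -0.68 2.2 [ 0.75  1.72 -2.45] [ 0.    0.87 -0.5 ]
3 60 -0.5 2.4 [ 0.87  1.48 -2.5 ] [ 0.    0.87 -0.5 ]
3 70 -0.68 1.9 [ 0.96  2.04 -2.17] [ 0.    0.94 -0.34]
3 70 -0.68 2.2 [ 0.86  1.85 -2.43] [ 0.    0.94 -0.34]
3 70 -0.5 2.4 [ 0.97  1.62 -2.51] [ 0.    0.94 -0.34]
```

Request:
play_rows --pt "-40 40 -20 0 0 0.17 0" --pt "-219 221 -20 0 0 1.57 0" --pt "-219 221 -20 0 0 1.57 0" --pt "-219 221 -20 0 0 1.57 0" --pt "-219 221 -20 0 0 1.57 0" --pt "-219 221 -20 0 0 1.57 0" --pt "-219 221 -20 0 0 1.57 0" --pt "-219 221 -20 0 0 1.57 0" --pt "-219 221 -20 0 0 1.57 0" --pt "-219 221 -20 0 0 1.57 0" --pt "-219 221 -20 0 0 1.57 0" --pt "-219 221 20 0 0 1.57 0"

```text
clock: 7.8
tcp_pos: [598.6, 56.2, 154.7]
tool_rot: [-0.0, 1.0, 0.0, 0.003]
contact_force: [0.2, 0.1, -0.7]
gripper_width: 85.2
grip_force: 0.0
```

Request:
play_rows --pt "-2 0 35 0 0 0 0" --pt "-2 0 64 0 0 0 0" --pt "-2 0 64 0 0 0 255" --pt "-2 0 64 0 0 0 255" --pt "-2 0 64 0 0 0 255" --pt "-2 0 64 0 0 0 255" --pt "-2 0 64 0 0 0 255" --pt "-2 0 64 0 0 0 255" --pt "-2 -25 64 0 0 0 255" --pt "-2 -55 64 0 0 0 255" --pt "-2 -85 64 0 0 0 255" --pt "-2 -85 64 0 0 0 255"

```text
clock: 9.3
tcp_pos: [595.5, 143.3, 89.9]
tool_rot: [-0.0, 1.0, 0.0, 0.001]
contact_force: [1.4, 1.7, 6.5]
gripper_width: 11.4
grip_force: 40.6
```

```bash
python3 - <<'E'
from h import *
im=get_image('top')[...,::-1]
s=observe();print(s['tcp_pos'],s['contact_force'],s['gripper_width'])
E
```

```text
[595.5381962  142.50066018  89.92079734] [1.0084802  2.58419902 6.97508868] 11.039665887844729
```

Request:
play_rows --pt "0 -15 0 0 0 0 255" --pt "0 -26 0 0 0 0 255" --pt "0 -30 0 0 0 0 255" --pt "0 -30 0 0 0 0 255" --pt "0 -33 0 0 0 0 255" --pt "0 -33 0 0 0 0 255"

```text
clock: 10.1
tcp_pos: [595.8, 174.4, 89.9]
tool_rot: [-0.0, 1.0, -0.001, 0.001]
contact_force: [1.3, 1.2, 5.1]
gripper_width: 11.2
grip_force: 40.4
```

Request:
play_rows --pt "0 -3 0 0 0 0 255" --pt "0 -3 0 0 0 0 255" --pt "0 -5 0 0 0 0 255" --pt "0 -5 0 0 0 0 255"

```text
clock: 10.6
tcp_pos: [595.7, 177.3, 89.9]
tool_rot: [0.001, 1.0, -0.0, 0.001]
contact_force: [4.0, -18.9, 8.1]
gripper_width: 11.1
grip_force: 41.1
```

Request:
play_rows --pt "0 2 0 0 0 0 255" --pt "0 2 0 0 0 0 60" --pt "0 2 0 0 0 0 0" --pt "0 2 0 0 0 0 0" --pt "0 2 0 0 0 0 0" --pt "0 2 -50 0 0 0 0" --pt "0 40 -100 0 0 0 0" --pt "0 90 -110 0 0 0 0" --pt "0 125 -110 0 0 0 0" --pt "0 125 -110 0 0 0 0" --pt "0 125 -110 0 0 0 0"

```text
clock: 11.98
tcp_pos: [594.3, 54.4, 198.7]
tool_rot: [-0.0, 1.0, -0.001, -0.0]
contact_force: [-0.6, 0.1, 0.1]
gripper_width: 85.4
grip_force: 0.0
```

```bash
python3 - <<'E'
from h import *
s=observe();im=get_image('wrist')[...,::-1];cv2.imwrite('pics/w3.png',im);np.savez('w3.npz',p=s['tcp_pos'],q=s['tool_rot']);print(s['tcp_pos'],s['joints'])
p=(s['tcp_pos'],s['tool_rot'])
print(proj('wrist',[[596.5,52,45]]+[[596.5+a*63,52+b*33,45] for a,b in((1,1),(1,-1),(-1,-1),(-1,1))],p).round())
E
```

```text
[594.32710238  54.42900833 198.68305778] [4.04106765e-02 4.40780464e-01 1.75612119e+00 2.45466621e-04
 9.44975988e-01 1.61264010e+00]
[[290. 187.]
 [247. 107.]
 [333. 106.]
 [328. 258.]
 [252. 258.]]
```

View pics/w3.png

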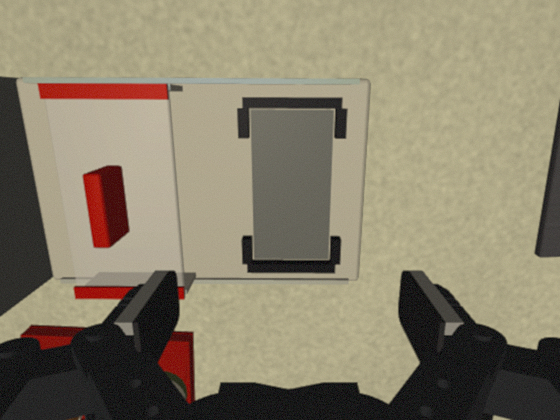

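The nest plate's corners are at about (250,108), (334,108), (330,260) and (253,259), the stops surround it, and the cover is open. Next I'll move over the rack.

```bash
python3 - <<'E'
from h import *
d=np.load('w3.npz');p=(d['p'],d['q'])
w=ray2z('wrist',[[250,108],[334,108],[330.5,260],[253,259]],45.5,p);print(w.round(1),w.mean(0).round(1))
w=ray2z('wrist',[[368,80],[358,279],[20,80]],45,p);print('deck',w.round(1))
E
```

```text
[[658.4  82.6  45.5]
 [658.3  18.3  45.5]
 [531.9  17.3  45.5]
 [533.   84.   45.5]] [595.4  50.5  45.5]
deck [[678.5  -6.7  45. ]
 [513.5  -7.4  45. ]
 [679.1 255.1  45. ]]
```

Request:
play_rows --pt "-12 282 0 0 0 0 0" --pt "-12 282 0 0 0 0 0" --pt "-12 282 0 0 0 0 0" --pt "-12 282 0 0 0 0 0" --pt "-12 282 0 0 0 0 0" --pt "-12 282 0 0 0 0 0" --pt "-12 282 0 0 0 0 0"

```text
clock: 12.9
tcp_pos: [582.2, -226.6, 198.5]
tool_rot: [-0.0, 1.0, -0.0, -0.0]
contact_force: [0.4, 0.6, 0.3]
gripper_width: 85.5
grip_force: 0.0
```

```bash
python3 - <<'E'
from h import *
s=observe();im=get_image('wrist')[...,::-1];cv2.imwrite('pics/w4.png',im);np.savez('w4.npz',p=s['tcp_pos'],q=s['tool_rot']);print(s['tcp_pos'],s['joints'])
p=(s['tcp_pos'],s['tool_rot'])
print(proj('wrist',[[582.5,-227.5,70]]+[[582.5+a*60,-227.5+b*12,70] for a,b in((1,1),(1,-1),(-1,-1),(-1,1))],p).round())
E
```

```text
[ 582.23953853 -226.61600142  198.47487489] [-4.19867821e-01  4.78483258e-01  1.69009424e+00  3.61766968e-04
  9.73784019e-01  1.15118753e+00]
[[288. 197.]
 [271. 114.]
 [305. 114.]
 [303. 270.]
 [273. 270.]]
```

View pics/w4.png

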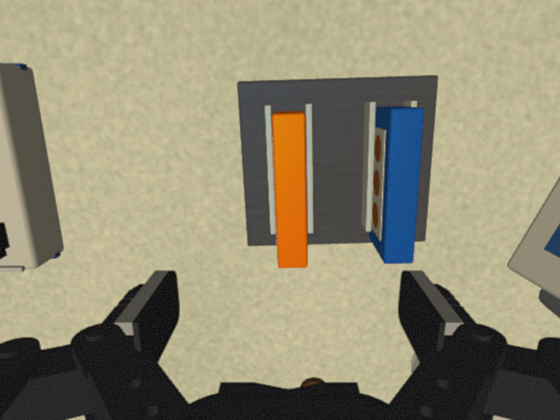

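The wrist view shows the orange top centred at (291,190), with its ends at 289 and 292, so a yaw of about +0.02. The blue window is on the +y face. I'll grip the orange cassette now.

Request:
play_rows --pt "1.5 3 0 0 0 -0.02 100" --pt "1.5 3 40 0 0 -0.02 100" --pt "1.5 3 90 0 0 -0.02 100" --pt "1.5 3 130 0 0 -0.02 100" --pt "1.5 3 152 0 0 -0.02 100" --pt "1.5 3 152 0 0 -0.02 100" --pt "1.5 3 152 0 0 -0.02 255" --pt "1.5 3 152 0 0 -0.02 255" --pt "1.5 3 152 0 0 -0.02 255" --pt "1.5 3 152 0 0 -0.02 255" --pt "1.5 3 100 0 0 -0.02 255" --pt "1.5 3 40 0 0 -0.02 255" --squeeze 60

```text
clock: 14.45
tcp_pos: [582.9, -230.6, 159.8]
tool_rot: [-0.0, 1.0, 0.009, -0.001]
contact_force: [0.6, -1.1, -2.1]
gripper_width: 23.0
grip_force: 59.9
```

```bash
python3 - <<'E'
from h import *
im=get_image('scene')[...,::-1];s=observe();print(s['tcp_pos'],s['contact_force'],s['gripper_width'],s['grip_force'])
t=get_image('top')[...,::-1]
v=np.zeros((400,800,3),np.uint8)
v[:,:400]=cv2.resize(im[180:340,190:350],(400,400));v[:,400:]=cv2.resize(t[100:220,310:430],(400,400));cv2.imwrite('pics/c5.png',v)
E
```

```text
[ 586.54130716 -232.22096082  168.48893085] [ 5.46070749 -2.1974515   6.78407587] 23.076597991714902 60.18629774975125
```

View pics/c5.png

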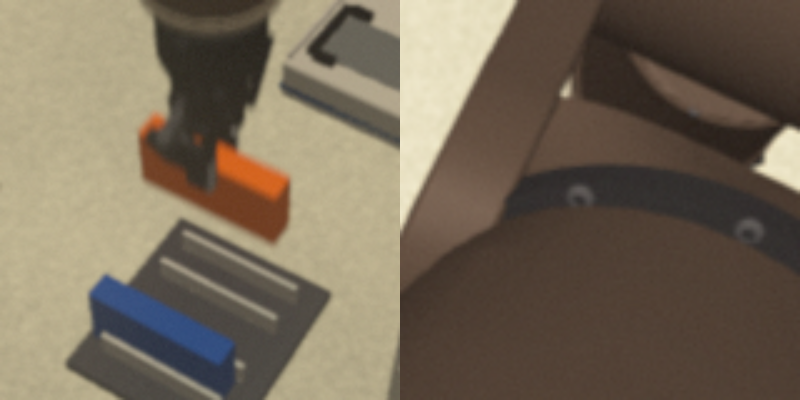

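The cassette is held, and the face towards the scene camera (-y) is plain. So the window is on +y, as assumed. I'll carry it to the free bench and tilt it 55° about world x.

Request:
play_rows --pt "-40 -35 -5 0 0 0 255" --pt "-80 -70 -10 0 0 0 255" --pt "-120 -105 -10 0 0 0 255" --pt "-154 -135 -10 0 0 0.01 255" --pt "-154 -135 -10 0.16 0 0.01 255" --pt "-154 -135 -10 0.32 0 0.01 255" --pt "-154 -135 -10 0.48 0 0.01 255" --pt "-154 -135 -10 0.64 0 0.01 255" --pt "-154 -135 -10 0.8 0 0.01 255" --pt "-154 -135 -10 0.96 0 0.01 255" --pt "-154 -135 -10 0.96 0 0.01 255" --pt "-154 -135 -10 0.96 0 0.01 255"

```text
clock: 16.05
tcp_pos: [427.0, -98.7, 168.8]
tool_rot: [-0.46, 0.888, 0.003, -0.004]
contact_force: [0.8, 0.1, -2.8]
gripper_width: 22.7
grip_force: 60.3
```

```bash
python3 - <<'E'
from h import *
s=observe();print(s['tcp_pos'],s['tool_rot'],s['joints'],s['contact_force'])
q=s['tool_rot'];R=Ro.from_quat(np.r_[q[1:],q[0]]);M=R.as_matrix();print(M.round(3))
cor=np.array([[a*60,b*12,c] for a in(-1,1) for b in(-1,1) for c in(36.5,-23.5)])@M.T+s['tcp_pos'];print('lowest',cor[:,2].min())
for dz in (-80,-10): print(dz,shift([0,0,dz]).round(1))
print('y-',shift([0,-10,0]).round(1))
E
```

```text
[426.98494791 -98.69244408 168.76931256] [-0.46025607  0.88776819  0.00347793 -0.00446049] [-0.80239943  0.69149088  1.89114569  0.604663    1.39702622  0.38358064] [ 0.77344252  0.05067583 -2.81196596]
[[ 1.     0.002 -0.011]
 [ 0.01  -0.576  0.817]
 [-0.005 -0.817 -0.576]]
lowest 137.6448812160293
-80 [ 0.4 65.4 46.1]
-10 [0.  8.2 5.8]
y- [-0.1  5.8 -8.2]
```

Request:
play_rows --pt "0 25 18 0 0 0 255" --pt "0 57 40 0 0 0 255" --pt "0 86 61 0 0 0 255" --pt "0 103 72 0 0 0 255" --pt "0 108 76 0 0 0 255" --pt "0 110 77.5 0 0 0 255" --pt "0 111 78 0 0 0 255" --pt "0 111 78 0 0 0 255"

```text
clock: 17.05
tcp_pos: [426.7, -98.8, 33.6]
tool_rot: [-0.461, 0.887, 0.004, -0.004]
contact_force: [-0.2, -0.4, -2.0]
gripper_width: 23.0
grip_force: 60.3
```

Request:
play_rows --pt "0 1.6 1.2 0 0 0 255" --pt "0 1.6 1.2 0 0 0 255" --pt "0 1.6 1.2 0 0 0 155" --pt "0 1.6 1.2 0 0 0 155" --pt "0 1.6 1.2 0 0 0 155" --pt "0 7 -7 0 0 0 155" --pt "0 13 -15 0 0 0 155" --pt "0 19 -23 0 0 0 155" --pt "0 25 -31 0 0 0 155" --pt "0 31 -39 0 0 0 155" --pt "0 37 -48 0 0 0 155" --pt "0 43 -58 0 0 0 155"

```text
clock: 18.55
tcp_pos: [427.2, -171.4, 31.2]
tool_rot: [-0.462, 0.887, 0.003, -0.004]
contact_force: [0.4, 0.3, -0.4]
gripper_width: 33.5
grip_force: 0.0
```

```bash
python3 - <<'E'
from h import *
s=observe();print(s['tcp_pos'],s['contact_force'],s['gripper_width'],s['grip_force'])
im=get_image('scene')[...,::-1];s=observe();print(s['tcp_pos']);w=get_image('wrist')[...,::-1]
v=np.zeros((420,800,3),np.uint8);v[:,:420]=w[:,70:490];v[:380,420:]=cv2.resize(im[80:270,120:310],(380,380));cv2.imwrite('pics/c6.png',v)
E
```

```text
[ 427.15038266 -171.44198646   31.20200841] [ 0.38415624  0.34360157 -0.43921439] 33.537476129248674 0.0
[ 427.51162387 -172.95770278   31.13210392]
```

View pics/c6.png

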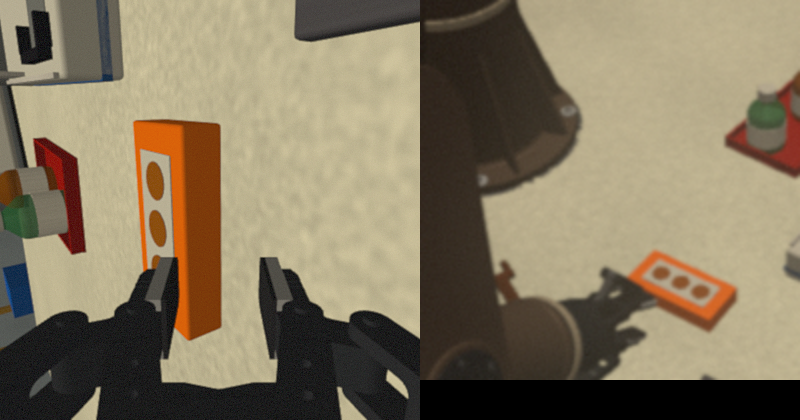

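The cassette lies flat with its window up (three discs visible) and is free of the fingers. I'll retreat, straighten the tool and hover above it.

Request:
play_rows --pt "0 -16 -30 0 0 0 155" --pt "0 -32 -59 -0.05 0 0 100" --pt "0 -60 -59 -0.2 0 0 0" --pt "0 -95 -55 -0.36 0 0 0" --pt "0 -130 -50 -0.52 0 0 0" --pt "0 -155 -44 -0.68 0 0 0" --pt "0 -167 -39 -0.84 0 0 0" --pt "0 -167 -39 -0.96 0 0 0" --pt "0 -167 -39 -0.96 0 0 0" --pt "0 -167 -39 -0.96 0 0 0" --pt "0 -167 -39 -0.96 0 0 0"

```text
clock: 20.02
tcp_pos: [427.1, -107.6, 190.0]
tool_rot: [-0.001, 1.0, 0.004, -0.003]
contact_force: [0.9, 0.3, -0.6]
gripper_width: 85.4
grip_force: 0.0
```

```bash
python3 - <<'E'
from h import *
s=observe();p=(s['tcp_pos'],s['tool_rot']);im=get_image('wrist')[...,::-1];cv2.imwrite('pics/w7.png',im);np.savez('w7.npz',p=p[0],q=p[1]);print(p)
hsv=cv2.cvtColor(im,cv2.COLOR_BGR2HSV);m=cv2.inRange(hsv,(5,150,120),(20,255,255))
n,l,st,_=cv2.connectedComponentsWithStats(m);i=1+st[1:,4].argmax();r=cv2.minAreaRect(cv2.findNonZero((l==i).astype(np.uint8)));print(r)
b=cv2.boxPoints(r);w=ray2z('wrist',b,24,p);print(w.round(1).tolist(),w.mean(0).round(1),np.linalg.norm(np.diff(w,axis=0),axis=1).round(1))
E
```

```text
(array([ 427.11191353, -107.61668184,  189.9598554 ]), array([-7.95009940e-04,  9.99986774e-01,  4.31605222e-03, -2.68161309e-03]))
((281.5, 182.5), (137.0, 73.0), 90.0)
[[485.1, -73.2, 24.0], [485.6, -131.7, 24.0], [367.0, -135.3, 24.0], [366.4, -70.2, 24.0]] [ 426.  -102.6   24. ] [ 58.5 118.6  65.2]
```

View pics/w7.png

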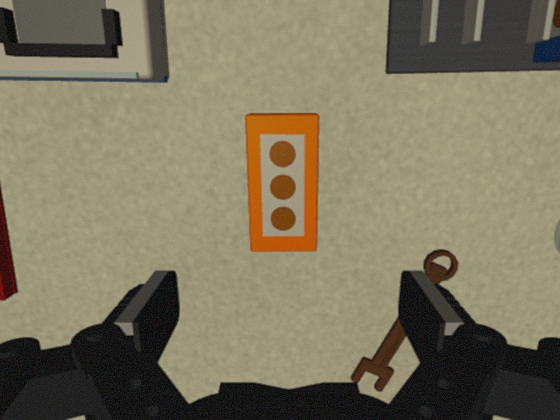

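The picture shows the top face with corners at about (247,113), (319,113), (317,250) and (250,250), window up.

```bash
python3 - <<'E'
from h import *
d=np.load('w7.npz');p=(d['p'],d['q'])
w=ray2z('wrist',[[247,113],[319,113],[317.5,250.5],[250,250.5]],24,p);print(w.round(1).tolist(),w.mean(0).round(1))
e=(w[0]+w[1])/2-(w[2]+w[3])/2;print('yaw',np.arctan2(e[1],e[0]))
print(shift([426.5-p[0][0],w.mean(0)[1]-p[0][1],-187]))
E
```

```text
[[485.9, -74.8, 24.0], [486.4, -132.5, 24.0], [367.5, -134.9, 24.0], [366.9, -74.6, 24.0]] [ 426.7 -104.2   24. ]
yaw 0.00941401669955585
[  0.42266291  -3.18422225 187.00478065]
```

Request:
play_rows --pt "0 -3.4 45 0 0 0 0" --pt "0 -3.4 100 0 0 0 0" --pt "0 -3.4 150 0 0 0 0" --pt "0 -3.4 178 0 0 0 0" --pt "0 -3.4 187 0 0 0 0" --pt "0 -3.4 187 0 0 0 0" --pt "0 -3.4 187 0 0 0 255" --pt "0 -3.4 187 0 0 0 255" --pt "0 -3.4 187 0 0 0 255" --pt "0 -3.4 187 0 0 0 255" --squeeze 60

```text
clock: 21.32
tcp_pos: [427.1, -103.8, 4.6]
tool_rot: [0.0, 1.0, 0.005, -0.001]
contact_force: [-1.8, -3.2, 11.2]
gripper_width: 58.7
grip_force: 61.9
```

Request:
play_rows --pt "0 0 -40 0 0 0 255" --pt "0 0 -95 0 0 0 255" --pt "40 -36 -105 0 0 0.009 255" --pt "80 -72 -105 0 0 0.009 255" --pt "120 -108 -105 0 0 0.009 255" --pt "150 -135 -105 0 0 0.009 255" --pt "170 -153.5 -105 0 0 0.009 255" --pt "170 -153.5 -90 0 0 0.009 255" --pt "170 -153.5 -75 0 0 0.009 255" --pt "170 -153.5 -70 0 0 0.009 255" --pt "170 -153.5 -70 0 0 0.009 255"

```text
clock: 22.7
tcp_pos: [594.4, 51.2, 72.2]
tool_rot: [0.0, 1.0, 0.0, -0.003]
contact_force: [-0.2, -0.2, -2.6]
gripper_width: 58.5
grip_force: 69.3
```

```bash
python3 - <<'E'
from h import *
im=get_image('scene')[...,::-1]
s=observe();p=(s['tcp_pos'],s['tool_rot']);im=get_image('wrist')[...,::-1];print(p,s['contact_force'],s['gripper_width'])
cv2.imwrite('pics/w8.png',im);np.savez('w8.npz',p=p[0],q=p[1])
E
```

```text
(array([594.83403278,  51.29825581,  72.63280476]), array([ 1.45717885e-05,  9.99997071e-01,  3.01457802e-04, -2.40126301e-03])) [ 0.41960849  0.82014917 -2.95926393] 58.75472324836764
```

View pics/w8.png

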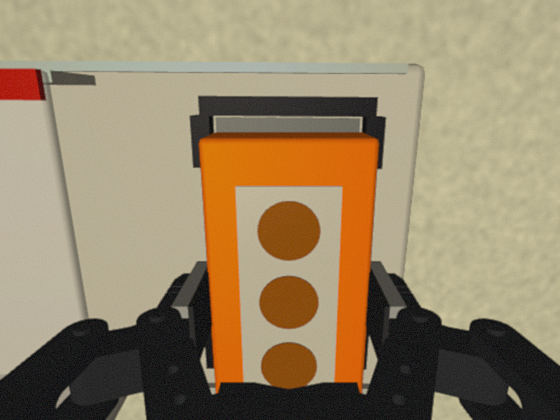

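The far stops' inner edges are at u=213 and 362 (middle 287.5) and the cassette's sides at 201 and 377 (middle 289), so y is aligned. I'll check x.

```bash
python3 - <<'E'
from h import *
d=np.load('w8.npz');p=(d['p'],d['q'])
for n,uv,z in(('cass edge top',[289,137],92),('cass low',[289,133],68),('bar inner top',[288,115],55),('bar inner base',[288,117],45),('bar outer top',[288,97],55),('L/R stop in',[213,150],55),('',[362,150],55),('cass L',[203,145],92),('',[376,145],92)):
    print(n,ray2z('wrist',[uv],z,p).round(1)[0])
E
```

```text
cass edge top [653.3  50.1  92. ]
cass low [652.5  50.   68. ]
bar inner top [658.7  50.4  55. ]
bar inner base [657.4  50.4  45. ]
bar outer top [665.9  50.4  55. ]
L/R stop in [644.2  82.5  55. ]
 [644.2  18.8  55. ]
cass L [650.7  78.2  92. ]
 [650.7  21.6  92. ]
```

Request:
play_rows --pt "2 -0.5 0 0 0 0 255" --pt "2 -0.5 8 0 0 0 255" --pt "2 -0.5 14 0 0 0 255" --pt "2 -0.5 19 0 0 0 255" --pt "2 -0.5 22 0 0 0 255" --pt "2 -0.5 22 0 0 0 255"

```text
clock: 23.55
tcp_pos: [596.9, 52.2, 50.3]
tool_rot: [0.0, 1.0, 0.001, -0.002]
contact_force: [-0.7, 0.5, -1.9]
gripper_width: 58.5
grip_force: 69.4
```

Request:
play_rows --pt "0 0 1 0 0 0 255" --pt "0 0 1 0 0 0 255" --pt "0 0 1 0 0 0 0" --pt "0 0 1 0 0 0 0" --pt "0 0 1 0 0 0 0" --pt "0 0 1 0 0 0 0" --pt "0 0 -30 0 0 0 0" --pt "0 0 -80 0 0 0 0" --pt "0 0 -130 0 0 0 0" --pt "0 0 -130 0 0 0 0" --pt "0 0 -130 0 0 0 0"

```text
clock: 24.92
tcp_pos: [597.3, 52.2, 180.4]
tool_rot: [0.0, 1.0, 0.001, -0.002]
contact_force: [0.5, 0.0, 0.4]
gripper_width: 85.4
grip_force: 0.0
```

```bash
python3 - <<'E'
from h import *
s=observe();p=(s['tcp_pos'],s['tool_rot']);im=get_image('wrist')[...,::-1];print(p,s['contact_force'])
hsv=cv2.cvtColor(im,cv2.COLOR_BGR2HSV);m=cv2.inRange(hsv,(8,150,120),(20,255,255))
n,l,st,_=cv2.connectedComponentsWithStats(m);i=1+st[1:,4].argmax();r=cv2.minAreaRect(cv2.findNonZero((l==i).astype(np.uint8)))
b=cv2.boxPoints(r);w=ray2z('wrist',b,69,p);print(r,w.round(1).tolist(),w.mean(0).round(1))
red=cv2.inRange(hsv,(0,170,80),(6,255,255));ys,xs=np.nonzero(red[140:270,40:180]);print('fin px',xs.min()+40,xs.max()+40,ys.min()+140,ys.max()+140)
cv2.imwrite('pics/w9.png',im)
E
```

```text
(array([597.29185211,  52.22308827, 180.40336233]), array([ 2.86894606e-05,  9.99997242e-01,  6.23747180e-04, -2.26407736e-03])) [0.48127983 0.01274578 0.37745358]
((288.0, 198.99998474121094), (87.99998474121094, 161.99996948242188), 0.0) [[536.7, 84.5, 69.0], [655.3, 80.6, 69.0], [655.3, 22.3, 69.0], [536.7, 18.3, 69.0]] [596.   51.4  69. ]
fin px 64 93 179 261
```

The cassette sits in the nest at (596,51). Now I'll pinch the fin and close the cover.

Request:
play_rows --pt "-1 -60 0 0 0 0 0" --pt "-1 -122 0 0 0 0 0" --pt "-1 -122 0 0 0 0 0" --pt "-1 -122 40 0 0 0 0" --pt "-1 -122 75 0 0 0 0" --pt "-1 -122 91 0 0 0 0" --pt "-1 -122 91 0 0 0 255" --pt "-1 -122 91 0 0 0 255" --pt "-1 -122 91 0 0 0 255" --pt "-1 -122 91 0 0 0 255" --pt "-1 -122 91 0 0 0 255" --pt "-1 -122 91 0 0 0 255" --squeeze 40

```text
clock: 26.48
tcp_pos: [596.6, 174.4, 90.6]
tool_rot: [-0.0, 1.0, 0.001, -0.002]
contact_force: [-0.7, -0.3, 7.4]
gripper_width: 11.0
grip_force: 39.4
```

Request:
play_rows --pt "0 20 0 0 0 0 255" --pt "0 45 0 0 0 0 255" --pt "0 70 0 0 0 0 255" --pt "0 95 0 0 0 0 255" --pt "0 112 0 0 0 0 255" --pt "0 118 0 0 0 0 255" --pt "0 120 0 0 0 0 255" --pt "0 120 0 0 0 0 255"

```text
clock: 27.48
tcp_pos: [595.8, 53.9, 90.5]
tool_rot: [0.0, 1.0, 0.0, -0.002]
contact_force: [-6.2, -1.8, 13.6]
gripper_width: 11.3
grip_force: 40.5
```

Request:
play_rows --pt "0 2 0 0 0 0 255" --pt "0 2 0 0 0 0 255" --pt "0 4 0 0 0 0 255" --pt "0 4 0 0 0 0 255"

```text
clock: 27.98
tcp_pos: [595.8, 51.9, 90.5]
tool_rot: [-0.001, 1.0, 0.0, -0.002]
contact_force: [-6.8, 18.0, 12.3]
gripper_width: 11.0
grip_force: 40.7
```

At the stop (18 N). I'll relax, release, rise and check.

Request:
play_rows --pt "0 2.5 0 0 0 0 255" --pt "0 2.5 0 0 0 0 0" --pt "0 2.5 0 0 0 0 0" --pt "0 2.5 0 0 0 0 0" --pt "0 2.5 0 0 0 0 0" --pt "0 2.5 -50 0 0 0 0" --pt "0 2.5 -110 0 0 0 0" --pt "0 2.5 -110 0 0 0 0" --pt "0 2.5 -110 0 0 0 0"

```text
clock: 29.1
tcp_pos: [596.5, 47.6, 199.5]
tool_rot: [0.0, 1.0, 0.001, -0.002]
contact_force: [-0.1, -0.0, -1.4]
gripper_width: 85.2
grip_force: 0.0
```

```bash
python3 - <<'E'
from h import *
s=observe();im=get_image('wrist')[...,::-1];sc=get_image('scene')[...,::-1];print(s['tcp_pos'],s['gripper_width'],s['contact_force'])
v=np.zeros((420,800,3),np.uint8);v[:,:420]=im[:,70:490];v[:380,420:]=cv2.resize(sc[90:280,240:430],(380,380));cv2.imwrite('pics/c9.png',v)
E
```

```text
[596.47259127  47.61649869 199.53783297] 85.20072906146646 [-0.1403812  -0.02052288 -1.44277197]
```

View pics/c9.png

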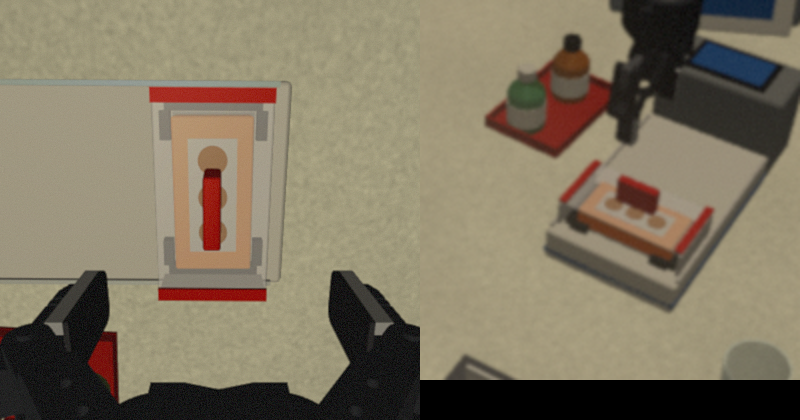

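The cover is shut over the cassette, which lies window up in the nest. The amber bottle stands upright in the tray.

```bash
python3 -c "
from station import *
print(job_done())"
```

```text
the job is handed in; nothing more can be done
None
```

The job is handed in after about 29 s of the 72 s allowed. In the last pictures the amber bottle stands upright in the tray, and the orange cassette lies window up in the nest with the cover shut over it. The hand-in call returned no verdict.

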